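Start the bench creaser

TASK

The card creaser on the bench is ready for its run: with closed fingers push its open see-through guard down until it is fully shut, then press the main rocker switch over to on (its raised far end, right down), and then press the round start button all the way in and let it come back out. Do not press the square inch button or the mushroom stop button, and leave the loose things lying about where they are; nothing is to be gripped or lifted.

Things in the scene. Friction and masses are not known exactly. Their poses are not given: they have to be found in the camera images.
- machine: Bench-top card creaser, grey, fixed; 260 mm deep, 440 wide, frames 150 high. Origin: centre of underside, on the bench; x to its back (away from the operator), y to its left, z up. Feed table in front (top 95 mm high), delivery tray behind (60). The right-hand housing (y -220 to -90) has a level control panel on top at z 152 mm: front to back mushroom stop, round start beside square inch, rocker.
- guard (a joint): Opening angle of the guard in rad: 0 fully shut (level), up to 1.2 raised; starts part open. Its stiff hinge (about 0.4 N m of friction) holds it wherever it is left.
- guard_edge (a point): Middle of the guard's free front edge, on its upper face. Clear plate 150 mm front to back, 290 wide, in an 8 mm aluminium frame, left of the panel. Hinge line: machine x 90, z 154 mm, along y, guard centred on y 45. Open, it slopes up from the hinge towards the operator; pushing straight down on it shuts it (3 to 10 N). Shut, it is level: pane's upper face at z 158 mm, frame's at 162.
- rocker (a joint): Angle of the main rocker switch in rad: 0 off (far end raised), 0.42 fully on (far end down). It stays where it is left.
- rocker_far (a point): Middle of the raised far half of the black rocker, on its face, 12 mm beyond the pivot ridge. Rocker 26 mm wide, 40 long front to back, a shallow V of two 20 mm halves; pivot at machine x 50, y -155, z 158 mm; frame round it 156 high. Off: near half level at z 164, far half slopes up to 172 at its end. On: far half level at 164. Takes about 4 to 5 N here.
- start (a joint): Travel of the start button in m: 0 out, 0.006 fully pressed. Spring return, about 1.2 N at first, 4 N fully in.
- start_top (a point): Centre of the top of the start button: a flat round black cap, 30 mm across, the outer (right-hand) one of the pair of buttons; it stands 12 mm proud of its collar (top at z = 170 mm) and is pressed straight down.
- inch (a joint): Travel of the inch button in m: 0 out, 0.006 pressed; not to be pressed.
- inch_top (a point): Centre of the top of the inch button: a square black cap 22 mm wide, top at z = 170 mm, 60 mm to the left of the start button. Not to be pressed.
- stop (a joint): Travel of the stop button in m: 0 out, 0.005 pressed; not to be pressed.
- stop_top (a point): Centre of the top of the stop button: a mushroom head 40 mm across, top at z = 186 mm, at the front of the panel. Not to be pressed.
- block: Loose wooden knocking-up block with a grip on top, 130 x 55 mm, 71 mm high, on the bench to the left of the machine. Origin: centre of its underside. To be left alone.
- oiler: Loose white plastic oil bottle, 48 mm across, 115 mm high, standing on the bench to the right of the control housing. Origin: centre of its underside. To be left alone.
- collar: Loose spare steel creasing collar (ring), 42 mm across, 22 mm high, lying on the feed table. Origin: centre of its underside. To be left alone.
- cards: Loose stack of card, 105 x 150 mm, 28 mm high, in the delivery tray. Origin: centre of its underside. To be left alone.

How it is judged:
On the way, in this order (a step that is already met when the one before it is completed fails the run):
1. the guard is pushed fully shut (value of joint guard below 0.04 rad), for 0.2 s.
2. the rocker switch is pressed over to on (value of joint rocker above 0.34 rad and value of joint guard below 0.04 rad), for 0.2 s.
3. the start button is pressed in (all of step 2 and value of joint start above 0.0045 m), for 0.05 s.
At the end, for the whole second after the job is handed in: Guard shut (within 0.04 rad), rocker on (past 0.34 rad of 0.42), start button pressed at least 4.5 mm after those two and now back out (within 1.5 mm), inch and stop buttons out, loose things at rest within 20 mm of where they began (all of step 2 and value of joint each of start, inch, stop below 0.0015 m and distance of each of block, oiler, collar, cards from where it was at the start of the episode below 0.02 m and linear speed of each of block, oiler, collar, cards below 0.02 m/s); the robot touches nothing.
It fails at once if the rocker is switched on, or start pressed, while the guard is not shut ((value of joint rocker above 0.25 rad or value of joint start above 0.003 m) and value of joint guard above 0.06 rad).
It fails at once if start is pressed before the rocker is on (value of joint start above 0.003 m and value of joint rocker below 0.3 rad).
It fails at once if the inch or the stop button is pressed (value of joint inch above 0.003 m or value of joint stop above 0.0025 m).
It fails at once if a loose thing (block, oil bottle, collar, stack of card) is moved, lifted or carried off (distance of any of block, oiler, collar, cards from where it was at the start of the episode above 0.025 m).
It also fails if it takes over 42 s, if anything falls off the work surface, if the arm or the gripper's body presses on something with over 40 N, if the wrist force passes 120 N, or if a joint passes its speed limit or range.

ROBOT

A 6-joint arm with a two-finger parallel gripper is mounted at the origin on the work surface. World frame = base frame: x ahead of the robot, y to its left, z up, the work surface at z = 0. Lengths are in m, angles in rad, forces in N, time in s.
With the tool pointing down it reaches from about 0.325 to 0.9 m from the base axis. Payload 6.1 kg.
Tool frame: the origin (TCP) lies on the centre line of the jaws, within the pads' length; the fingertips stand 14 mm ahead of it and the grasp point (between the pads) lies 5 mm behind it (robot.tips_ahead is the distance from the TCP to the fingertips, in m); z points along the fingers, y is the line along which they close (so a half turn about z gives the same grasp; the last joint's range is limited). The gripper opens to 87 mm and grips with 3 to 60 N. Pads are 19 mm wide; open, the fingers measure 117 mm over their backs; the gripper's body (75 mm by 190 mm) begins 51 mm behind the grasp point.
Start: joints at [-1.449, 0.22, 1.526, -0, 1.395, -0.126], TCP at [0.153, -0.606, 0.237] pointing down, gripper open.
Joint ranges: [-2.98, 2.98], [-0.91, 2.08], [0.09, 2.57], [-1.24, 4.39], [0.2, 2.65], [-2.68, 2.68]. Speed limits (rad/s): [2.57, 2.57, 3.01, 3.14, 3.14, 3.14].

INTERFACE

Orientations are given as a 3x3 rotation matrix whose columns are the frame's x, y, z axes.
In Python, from bench import robot gives the robot as it stands. The module is installed in compiled form; this text tells all that it offers.
- The arm moves only by the tool arm_command, never from a script. Its argument "motion" is a list of rows, each a list of 7 numbers: the shift along the tool's x, y, z in mm, then the turn, a rotation vector about the tool's x, y, z in degrees, then the finger opening in mm, from 0 to 87. In form: [[x, y, z, ax, ay, az, hand], ...]. A call has 1 to 10 rows; each row is the pose to reach, as a shift and turn from the pose commanded when the call began, along the tool's axes at that moment; what a row does not reach only later rows make up. A row lasts 1/10 s, in which the tool goes at most 50 mm and 8.59 degrees, less where a joint would pass 70% of its speed; a pose out of reach is approached as far as the arm can. A call with a gripper value outside its range is refused whole. The fingers move at their own pace and stop on an object; "newtons" is the grip in N (left out, the last holds). Time passes only in rows, so rows that repeat a pose let the fingers close. It gives the time, the measured TCP pose, the force, the opening and the grip force at its end, in the units of the state.
- robot.state(): the state, without advancing time (a new reading comes with each control period).
- robot.capture(name): name is "scene" or "top"; returns the picture (384x512x3 uint8, blue, green, red); there is no depth.
- robot.camera_model(name): a dict with "intrinsics" (3x3 intrinsics, pixels), "R" (3x3) and "t" (3): a world point X has camera coordinates R X + t. Camera axes: x right, y down, z forward; pixel columns grow to the right and rows downward; lengths in m; the calibration is good to about 2 mm. A picture is of the moment at which its call begins. camera_model takes no time and is no camera call.
- robot.hand_in(): hands the job in; it is judged then, once.
The state is a dict: "clock": time; "joints": joint angles; "qvel": joint speeds; "effort": joint torques, N m; "tcp_pos": TCP position; "tcp_rot": TCP orientation; "force": force on the tool from outside, world axes, zero at the start; "wrist_torque": the same for the moment, N m; "gripper_width": finger opening in m; "finger_force": force on a finger pad.
Only numpy, scipy, OpenCV 4.12 (cv2) and the standard library are available. Lean on these libraries where they do the work, as an engineer would, in place of code of your own. Each camera call takes 0.05 s, during which the arm holds its last target. There are 200 camera calls.

## Working session

There is one attempt and no reset: what is moved stays moved. The work goes in short steps, Python scripts to look and compute and a tool call to move; the robot and the scene stay as the last step left them, time stands still between calls to the robot, and variables do not carry over. Pictures are saved under pics/ and viewed, at most 10 in all, crops included, and the job is handed in when it is done.

Besides the shell and the picture viewer there is one more tool, called as name([rows], argument=value, ...), one row to a line, values as JSON. arm_command: Moves the arm, as the interface text tells. Its arguments: {"type":"object","properties":{"motion":{"type":"array"},"newtons":{"type":"number"}},"required":["motion"]}

```bash
mkdir -p pics; python3 - <<'E'
from bench import robot
import cv2
for n in("scene","top"):
    cv2.imwrite(f"pics/{n}0.png",robot.capture(n)); m=robot.camera_model(n); print(n,m)
s=robot.state();print(s['clock'],s['tcp_pos'],s['tcp_rot'],s['force'])
E
```

```text
scene {'intrinsics': array([[380.8369793 ,   0.        , 253.19182349],
       [  0.        , 380.8369793 , 194.81823551],
       [  0.        ,   0.        ,   1.        ]]), 'R': array([[ 0.1262954 ,  0.99193027, -0.01112721],
       [ 0.85943627, -0.11501386, -0.49813764],
       [-0.49539758,  0.05334936, -0.86702657]]), 't': array([-0.19194642, -0.40164486,  1.4874464 ])}
top {'intrinsics': array([[366.99115719,   0.        , 256.31481475],
       [  0.        , 366.99115719, 196.19103376],
       [  0.        ,   0.        ,   1.        ]]), 'R': array([[-1.58034134e-02, -9.99875109e-01, -1.35780023e-04],
       [-9.97116523e-01,  1.57698929e-02, -7.42290427e-02],
       [ 7.42219134e-02, -1.03768374e-03, -9.97241210e-01]]), 't': array([0.13748196, 0.54408045, 0.96073967])}
0.1 [ 0.15321159 -0.60537106  0.23553181] [[ 9.69464898e-01  2.45230030e-01 -2.10197288e-04]
 [ 2.45230011e-01 -9.69463305e-01  1.77276171e-03]
 [ 2.30955850e-04 -1.77017693e-03 -9.99998407e-01]] [ 0.31790393  0.36091771 -0.82777176]
```

View pics/scene0.png

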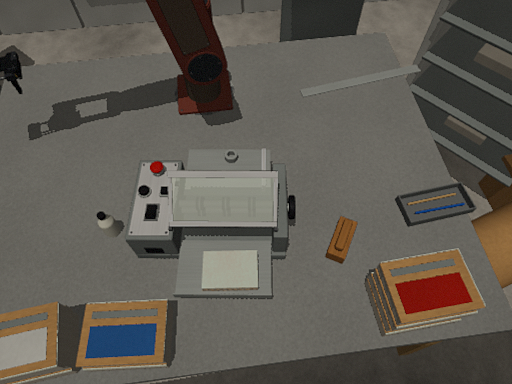

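View pics/top0.png

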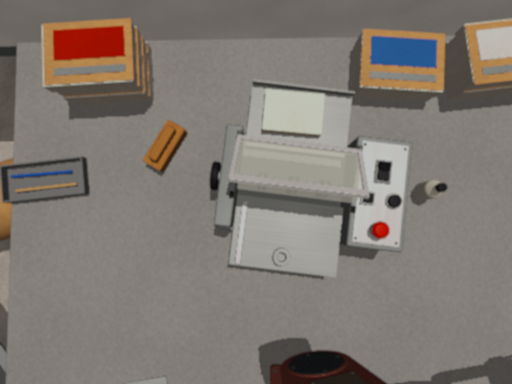

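```bash
cat > h.py <<'E'
import numpy as np, cv2
from bench import robot
def ray(n,p,z):
    m=robot.camera_model(n);K,R,t=m['intrinsics'],m['R'],m['t']
    d=R.T@np.linalg.solve(K,[p[0],p[1],1.]);c=-R.T@t
    return c+d*(z-c[2])/d[2]
def pix(n,X):
    m=robot.camera_model(n);q=m['intrinsics']@(m['R']@np.asarray(X)+m['t']);return q[:2]/q[2]
E
python3 - <<'E'
import cv2,numpy as np
from h import *
T=cv2.imread('pics/top0.png');S=cv2.imread('pics/scene0.png')
a=cv2.resize(T[70:290,200:460],None,fx=3,fy=3,interpolation=cv2.INTER_CUBIC);cv2.imwrite('pics/t1.png',a[:600])
b=cv2.resize(S[140:270,115:305],None,fx=4,fy=4,interpolation=cv2.INTER_CUBIC);cv2.imwrite('pics/s1.png',b)
def blobs(I,n,roi,mask):
    x0,y0,x1,y1=roi;k,l,st,c=cv2.connectedComponentsWithStats(mask(I[y0:y1,x0:x1].astype(int)).astype(np.uint8))
    for i in range(1,k):
        if st[i,4]>15:
            p=c[i]+[x0,y0];print(n,st[i]+[x0,y0,0,0,0],p.round(1),ray(n,p,.17).round(4),ray(n,p,.186).round(4))
dark=lambda I:I.max(2)<70
red=lambda I:(I[...,2]>120)&(I[...,1]<70)
for I,n,r in((T,'top',(345,135,412,252)),(S,'scene',(128,155,185,258))):
    blobs(I,n,r,dark);blobs(I,n,r,red)
E
```

```text
top [349 139   9   9  43] [353.5 143.7] [ 0.6519 -0.0952  0.17  ] [ 0.6484 -0.0909  0.186 ]
top [378 162  13  19 200] [383.4 170.6] [ 0.5889 -0.1611  0.17  ] [ 0.5867 -0.1555  0.186 ]
top [364 194   9   9  42] [369.1 198.6] [ 0.5256 -0.126   0.17  ] [ 0.5246 -0.121   0.186 ]
top [388 196  13  12 114] [393.7 201. ] [ 0.5193 -0.1815  0.17  ] [ 0.5184 -0.1755  0.186 ]
top [345 203  10  43 172] [347.3 217.8] [ 0.4831 -0.0752  0.17  ] [ 0.4829 -0.0712  0.186 ]
top [372 222  17  16 205] [379.8 229.7] [ 0.4551 -0.1475  0.17  ] [ 0.4555 -0.1421  0.186 ]
scene [181 163   4   7  16] [182.1 166.9] [ 0.4619 -0.0717  0.17  ] [ 0.4732 -0.0693  0.186 ]
scene [154 168  11   8  31] [160.5 172.1] [ 0.4717 -0.1344  0.17  ] [ 0.4828 -0.1309  0.186 ]
scene [138 186  12  10  85] [143.4 190.1] [ 0.5259 -0.1823  0.17  ] [ 0.536 -0.178  0.186]
scene [160 187   8   8  53] [163.8 190.5] [ 0.5351 -0.1255  0.17  ] [ 0.5451 -0.1222  0.186 ]
scene [145 204  13  15 167] [151.  211.2] [ 0.5961 -0.1608  0.17  ] [ 0.605  -0.1569  0.186 ]
scene [128 227  57  31 991] [159.2 245.1] [ 0.6987 -0.1391  0.17  ] [ 0.7058 -0.1356  0.186 ]
scene [150 161  13  11 105] [155.6 166.6] [ 0.4503 -0.1484  0.17  ] [ 0.4617 -0.1447  0.186 ]
```

View pics/t1.png

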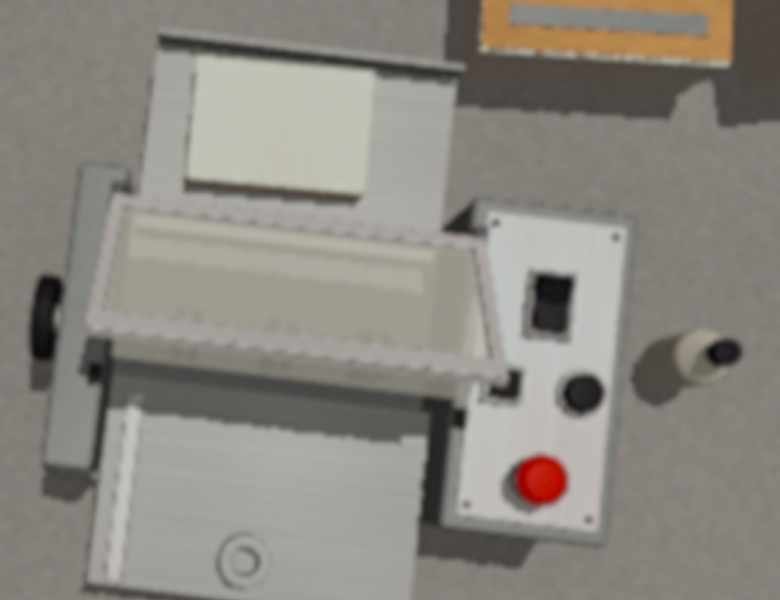

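View pics/s1.png

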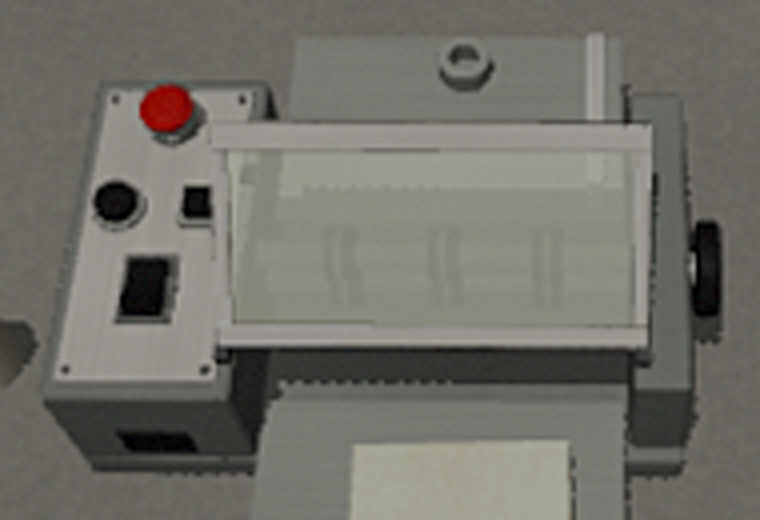

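```bash
python3 - <<'E'
from h import *
P=[]
for n in('scene','top'):
    m=robot.camera_model(n);P.append(m['intrinsics']@np.c_[m['R'],m['t']])
a=-np.radians(7.2);R=np.array([[np.cos(a),-np.sin(a)],[np.sin(a),np.cos(a)]])
rock=np.array([.5905,-.161]);O=rock-R@[.050,-.155]
print('origin',O)
for s,t in(((223,174),(299,187)),((169.5,174),(366,195)),((276.5,174),(232,178.5))):
    X=cv2.triangulatePoints(P[0],P[1],np.array(s,float),np.array(t,float));X=(X[:3]/X[3]).ravel()
    m=R.T@(X[:2]-O);print(X,m,np.arctan2(X[2]-.158,.09-m[0]),np.hypot(X[2]-.158,.09-m[0]))
for k,v in dict(rockpush=(.064,-.155),guard=(-.02,.045),hinge=(.09,.045)).items(): print(k,O+R@v)
for mx,my,z in((0.05,-.155,.166),(.09,-.1,.158),(.09,.19,.158),(.13,-.22,.15),(-.13,-.22,.15)):
    w=np.r_[O+R@[mx,my],z];print(mx,my,pix('top',w),pix('scene',w))
E
```

```text
origin [ 0.56032092 -0.00095556]
[0.54789365 0.04302872 0.24015077] [-0.01784196  0.04207991] 0.6509914531148484 0.13556783487614632
[ 0.52889535 -0.09678475  0.24006136] [-0.01916719 -0.09901222] 0.6445904678167718 0.13657064400217456
[0.56778559 0.18263163 0.24119028] [-0.01560376  0.18307513] 0.6672320183342259 0.13443502896660647
rockpush [ 0.60438961 -0.16275467]
guard [0.54611862 0.04619627]
hinge [0.65525123 0.03240961]
0.05 -0.155 [382.74567569 170.13678366] [151.29042535 210.04539559]
0.09 -0.1 [359.35892876 151.04021697] [170.3576979  224.42755222]
0.09 0.19 [235.04931447 137.5263551 ] [277.75461773 223.81641561]
0.13 -0.22 [410.90901438 140.50026649] [124.50395021 239.54084952]
-0.13 -0.22 [401.99878909 251.64868947] [138.95758084 159.60598222]
```

arm_command([
  [0, 0, -45, 0, 0, 0, 0],
  [0, 0, -90, 0, 0, 0, 0],
  [28, -26, -90, 0, 0, 3, 0],
  [56, -53, -90, 0, 0, 6, 0],
  [83, -80, -90, 0, 0, 9, 0],
  [111, -106, -90, 0, 0, 12, 0],
  [139, -133, -90, 0, 0, 15, 0],
  [166, -159, -90, 0, 0, 18, 0],
  [194, -186, -90, 0, 0, 21, 0],
  [222, -212, -90, 0, 0, 21.4, 0],
])

```text
clock: 1.1
tcp_pos: [0.3169, -0.3443, 0.3261]
tcp_rot: [[0.992, -0.127, -0.0], [-0.127, -0.992, 0.0], [-0.0, -0.0, -1.0]]
force: [-0.3, 0.5, 0.8]
gripper_width: 0.015
finger_force: 0.0
```

arm_command([
  [21, -46, 0, 0, 0, 0, 0],
  [43, -93, 0, 0, 0, 0, 0],
  [64, -139, 0, 0, 0, 0, 0],
  [86, -186, 0, 0, 0, 0, 0],
  [107, -232, 0, 0, 0, 0, 0],
  [129, -279, 0, 0, 0, 0, 0],
  [150, -325, 0, 0, 0, 0, 0],
  [172, -372, 0, 0, 0, 0, 0],
  [186, -402, 0, 0, 0, 0, 0],
  [193, -418, 0, 0, 0, 0, 0],
])

```text
clock: 2.1
tcp_pos: [0.5612, 0.048, 0.3257]
tcp_rot: [[0.993, -0.122, -0.001], [-0.122, -0.993, 0.001], [-0.001, -0.001, -1.0]]
force: [-0.2, -1.3, 0.2]
gripper_width: 0.0001
finger_force: 0.0
```

```bash
python3 - <<'E'
from h import *
s=robot.state();print(s['tcp_pos'],s['force'],s['gripper_width'])
I=robot.capture('scene');cv2.imwrite('pics/s2.png',cv2.resize(I[100:270,100:320],None,fx=3,fy=3))
E
```

```text
[0.5612085  0.04795104 0.3256716 ] [-0.17803738 -1.26422558  0.17214074] 0.00010773376929698131
```

View pics/s2.png

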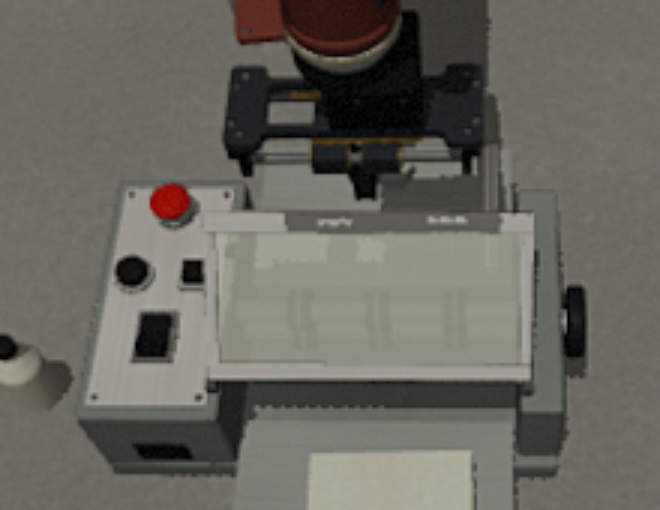

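arm_command([
  [0, 0, 15, 0, 0, 0, 0],
  [0, 0, 30, 0, 0, 0, 0],
  [0, 0, 45, 0, 0, 0, 0],
  [0, 0, 60, 0, 0, 0, 0],
  [0, 0, 70, 0, 0, 0, 0],
  [0, 0, 80, 0, 0, 0, 0],
  [0, 0, 90, 0, 0, 0, 0],
  [0, 0, 100, 0, 0, 0, 0],
])

```text
clock: 2.95
tcp_pos: [0.5606, 0.0445, 0.2262]
tcp_rot: [[0.992, -0.125, 0.001], [-0.125, -0.992, -0.0], [0.001, -0.0, -1.0]]
force: [0.4, 0.4, 2.8]
gripper_width: 0.0
finger_force: 0.9
```

arm_command([
  [0, 0, 10, 0, 0, 0, 0],
  [0, 0, 20, 0, 0, 0, 0],
  [0, 0, 30, 0, 0, 0, 0],
  [0, 0, 38, 0, 0, 0, 0],
  [0, 0, 44, 0, 0, 0, 0],
  [0, 0, 48, 0, 0, 0, 0],
  [0, 0, 51, 0, 0, 0, 0],
  [0, 0, 53, 0, 0, 0, 0],
  [0, 0, 53, 0, 0, 0, 0],
])

```text
clock: 3.85
tcp_pos: [0.5605, 0.0446, 0.1734]
tcp_rot: [[0.992, -0.125, 0.0], [-0.125, -0.992, -0.0], [0.0, 0.0, -1.0]]
force: [0.4, 0.4, 0.5]
gripper_width: 0.0006
finger_force: 0.0
```

arm_command([
  [0, 0, 1, 0, 0, 0, 0],
  [0, 0, 2, 0, 0, 0, 0],
  [0, 0, 2, 0, 0, 0, 0],
])

```text
clock: 4.15
tcp_pos: [0.5607, 0.0445, 0.1724]
tcp_rot: [[0.992, -0.125, 0.001], [-0.125, -0.992, -0.0], [0.001, 0.0, -1.0]]
force: [-2.2, -0.3, 4.4]
gripper_width: 0.0006
finger_force: 2.3
```

arm_command([
  [0, 0, 1, 0, 0, 0, 0],
  [0, 0, 2, 0, 0, 0, 0],
  [0, 0, 2, 0, 0, 0, 0],
  [0, 0, 2, 0, 0, 0, 0],
])

```text
clock: 4.55
tcp_pos: [0.5608, 0.0445, 0.1723]
tcp_rot: [[0.992, -0.125, 0.001], [-0.125, -0.992, -0.0], [0.001, 0.0, -1.0]]
force: [-7.1, 1.0, 15.3]
gripper_width: 0.0009
finger_force: 7.9
```

```bash
python3 - <<'E'
from h import *
I=robot.capture('scene');cv2.imwrite('pics/s3.png',cv2.resize(I[100:270,100:320],None,fx=3,fy=3))
E
```

```text
(no output)
```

View pics/s3.png

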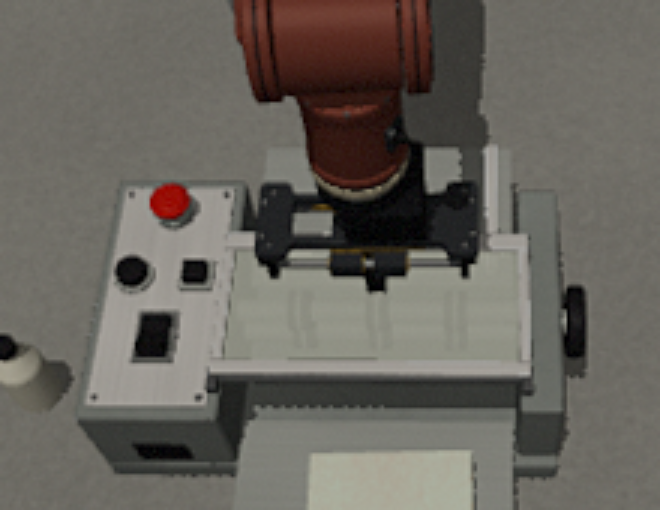

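arm_command([
  [0, 0, -30, 0, 0, 0, 0],
  [0, 0, -60, 0, 0, 0, 0],
  [12, 35, -60, 0, 0, 0, 0],
  [24, 70, -60, 0, 0, 0, 0],
  [36, 105, -60, 0, 0, 0, 0],
  [48, 140, -60, 0, 0, 0, 0],
  [60, 175, -60, 0, 0, 0, 0],
  [69, 200, -60, 0, 0, 0, 0],
  [69, 200, -60, 0, 0, 0, 0],
  [69, 200, -60, 0, 0, 0, 0],
])

```text
clock: 5.6
tcp_pos: [0.6036, -0.1628, 0.229]
tcp_rot: [[0.992, -0.127, -0.001], [-0.127, -0.992, 0.001], [-0.001, -0.001, -1.0]]
force: [-0.6, 0.1, 0.5]
gripper_width: 0.0007
finger_force: 0.0
```

```bash
python3 - <<'E'
from h import *
I=robot.capture('scene');J=robot.capture('top')
print(robot.state()['tcp_pos'])
cv2.imwrite('pics/s4.png',np.hstack([cv2.resize(I[140:260,110:210],None,fx=4,fy=4),cv2.resize(J[130:250,330:430],None,fx=4,fy=4)]))
E
```

```text
[ 0.60362369 -0.1615751   0.22928756]
```

View pics/s4.png

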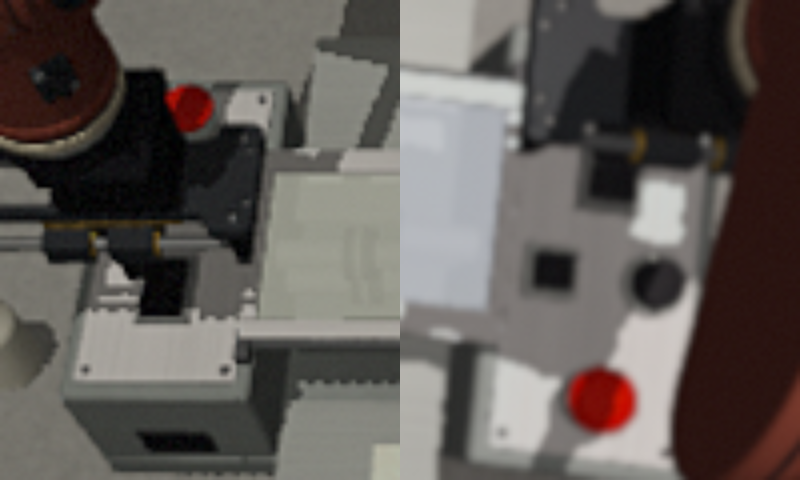

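arm_command([
  [0, 0, 15, 0, 0, 0, 0],
  [0, 0, 30, 0, 0, 0, 0],
  [0, 0, 40, 0, 0, 0, 0],
  [0, 0, 45, 0, 0, 0, 0],
  [0, 0, 47, 0, 0, 0, 0],
  [0, 0, 47, 0, 0, 0, 0],
])

```text
clock: 6.3
tcp_pos: [0.6037, -0.1624, 0.1825]
tcp_rot: [[0.992, -0.125, -0.0], [-0.125, -0.992, 0.0], [-0.0, 0.0, -1.0]]
force: [0.1, 0.4, 0.2]
gripper_width: 0.0002
finger_force: 0.1
```

arm_command([
  [0, 0, 1, 0, 0, 0, 0],
  [0, 0, 2, 0, 0, 0, 0],
  [0, 0, 3, 0, 0, 0, 0],
  [0, 0, 4, 0, 0, 0, 0],
  [0, 0, 5, 0, 0, 0, 0],
  [0, 0, 6, 0, 0, 0, 0],
  [0, 0, 6, 0, 0, 0, 0],
  [0, 0, 6, 0, 0, 0, 0],
])

```text
clock: 7.1
tcp_pos: [0.6044, -0.1629, 0.1778]
tcp_rot: [[0.992, -0.125, 0.002], [-0.125, -0.992, -0.001], [0.002, 0.001, -1.0]]
force: [0.9, 1.4, 7.6]
gripper_width: 0.0004
finger_force: 3.9
```

arm_command([
  [0, 0, 1, 0, 0, 0, 0],
  [0, 0, 2, 0, 0, 0, 0],
  [0, 0, 2, 0, 0, 0, 0],
  [0, 0, 2, 0, 0, 0, 0],
])

```text
clock: 7.5
tcp_pos: [0.6044, -0.1629, 0.1777]
tcp_rot: [[0.992, -0.125, 0.002], [-0.125, -0.992, -0.001], [0.002, 0.001, -1.0]]
force: [-3.3, 2.4, 16.3]
gripper_width: 0.0005
finger_force: 8.4
```

arm_command([
  [0, 0, -20, 0, 0, 0, 0],
  [0, 0, -45, 0, 0, 0, 0],
  [-27, 10, -45, 0, 0, 0, 0],
  [-54, 20, -45, 0, 0, 0, 0],
  [-80, 29, -45, 0, 0, 0, 0],
  [-80, 29, -45, 0, 0, 0, 0],
  [-80, 29, -30, 0, 0, 0, 0],
  [-80, 29, -15, 0, 0, 0, 0],
  [-80, 29, -9, 0, 0, 0, 0],
  [-80, 29, -9, 0, 0, 0, 0],
])

```text
clock: 8.5
tcp_pos: [0.5201, -0.1805, 0.1814]
tcp_rot: [[0.992, -0.125, -0.004], [-0.125, -0.992, 0.002], [-0.004, -0.001, -1.0]]
force: [-2.1, -0.0, 2.5]
gripper_width: 0.0003
finger_force: 1.2
```

arm_command([
  [0, 0, 2, 0, 0, 0, 0],
  [0, 0, 4, 0, 0, 0, 0],
  [0, 0, 5, 0, 0, 0, 0],
  [0, 0, 6, 0, 0, 0, 0],
  [0, 0, 6, 0, 0, 0, 0],
  [0, 0, 6, 0, 0, 0, 0],
])

```text
clock: 9.1
tcp_pos: [0.521, -0.181, 0.1784]
tcp_rot: [[0.992, -0.125, 0.001], [-0.125, -0.992, 0.0], [0.001, -0.0, -1.0]]
force: [-2.8, 3.0, 5.3]
gripper_width: 0.0005
finger_force: 2.9
```

arm_command([
  [0, 0, 1, 0, 0, 0, 0],
  [0, 0, 2, 0, 0, 0, 0],
  [0, 0, 2, 0, 0, 0, 0],
  [0, 0, 2, 0, 0, 0, 0],
])

```text
clock: 9.5
tcp_pos: [0.5211, -0.1811, 0.1782]
tcp_rot: [[0.992, -0.125, 0.001], [-0.125, -0.992, -0.0], [0.001, 0.0, -1.0]]
force: [-7.5, 4.6, 16.2]
gripper_width: 0.0003
finger_force: 7.9
```

Bottomed out. Lift clear and back off towards the robot to check.

arm_command([
  [0, 0, -30, 0, 0, 0, 0],
  [0, 0, -70, 0, 0, 0, 0],
  [0, 0, -110, 0, 0, 0, 0],
  [-20, 35, -120, 0, 0, 0, 0],
  [-40, 70, -120, 0, 0, 0, 0],
  [-60, 105, -120, 0, 0, 0, 0],
  [-80, 140, -120, 0, 0, 0, 0],
  [-90, 160, -120, 0, 0, 0, 0],
  [-90, 160, -120, 0, 0, 0, 0],
  [-90, 160, -120, 0, 0, 0, 0],
])

```text
clock: 10.5
tcp_pos: [0.4114, -0.3289, 0.2955]
tcp_rot: [[0.992, -0.127, 0.001], [-0.127, -0.992, 0.0], [0.001, -0.0, -1.0]]
force: [0.3, 0.4, 0.0]
gripper_width: 0.0002
finger_force: 0.0
```

```bash
python3 - <<'E'
from h import *
I=robot.capture('scene');J=robot.capture('top')
print(robot.state()['tcp_pos'],robot.state()['force'])
cv2.imwrite('pics/s5.png',np.hstack([cv2.resize(I[130:290,80:280],None,fx=2,fy=2),cv2.resize(J[100:260,250:450],None,fx=2,fy=2)]))
E
```

```text
[ 0.41198862 -0.32800781  0.29547509] [ 0.89415801 -0.13021924  0.38136558]
```

View pics/s5.png

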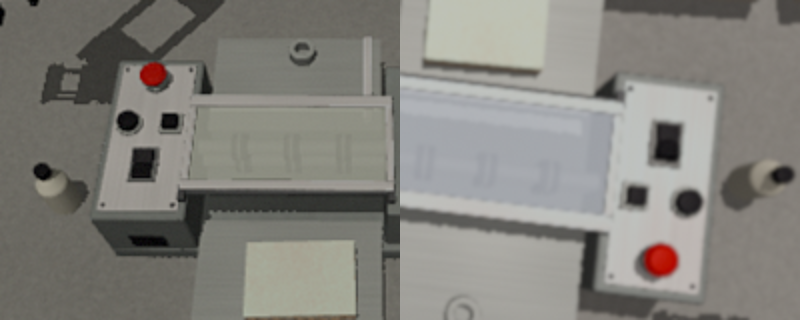

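The picture shows the guard level, the rocker tipped over to its far side (right view, about 667,143), the start button back out, and the loose things unmoved.

```bash
python3 -c "
from bench import robot
print(robot.hand_in())"
```

```text
the job is handed in; nothing more can be done
None
```

The job is handed in: I pushed the guard shut, pressed the rocker to on and pressed start fully in and let it come back out; each went to its stop, and the last picture showed the loose things where they began (the block was outside it). The hand-in returned no verdict.

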